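# Bring the resin cylinder under the curing lamp and start it

## Task

Turn the four-armed wheel by gently pushing on one of its arms with a fingertip until the tall round resin cylinder stands centred under the ring lamp, its arm pointing straight at the lamp's column. Only then press the button on the switch box. Pick up, pinch or carry nothing: do not touch the small parts standing on the wheel, and leave everything else on the bench where it is.

Things in the scene. Friction and masses are not known exactly. Their poses are not given: they have to be found in the camera images.
- wheel: aluminium wheel, four straight arms in a cross on a hub (60 diameter, 45 to 85 high). Turns about a vertical axis, either way, no stops; stays where left (friction 0.12 N m plus damping 0.04 N m s/rad: about 1 N at an arm's end turns it). Origin on the axis at bench height, z up; arms 0, 1, 2, 3 along its +x, +y, -x, -y. Free space below the arms except the lamp's foot (130 diameter, 12 high)
- spoke_end0 (a point): centre of the outer end of arm 0, 170 from the axis, 62 high. Every arm is a bar 14 wide, underside 56 and top 68 above the bench. A square open nest (44 outside, 34 inside, floor 69, rim 78 above the bench) sits on it, centred 100 from the axis. From 122 to 170 from the axis the arm is bare: push there, on its side
- spoke_end1 (a point): the same for arm 1
- spoke_end2 (a point): the same for arm 2
- spoke_end3 (a point): the same for arm 3
- lamp_spot (a point): point centred under the ring lamp, 100 from the wheel's axis, 69 high. The lamp is fixed: black ring, 80 outside, 52 inside, underside 168, top 189 high, on a bar from a round column (18 diameter, 190 high) 215 from the axis in the same direction (the side away from the robot), on a block 50 x 70 x 20; a flat bar 30 wide, 8 high joins it to the foot
- cylinder: the work: an amber resin cylinder with two thin dark bands, 26 diameter, 40 tall, about 40 g, standing loose in one of the nests (4 mm play all round). It is the tallest part on the wheel and travels with it. Origin at the centre of its underside, z up
- block: small square block of the same resin 24 x 24 x 18, loose in another nest; not to be touched. Origin at centre of underside, z up
- disc: small flat disc of the same resin 28 diameter, 12 tall, loose in another nest; not to be touched. Origin at centre of underside, z up
- start (a joint): travel of the start button, m: 0 up, 0.006 fully down; spring return, fully down takes about 4 N. Pressing counts from 0.004
- start_top (a point): centre of the top of the start button (30 diameter round cap, pressed straight down) on a grey switch box 80 x 90 and 45 high, fixed to the bench, to the left or right of the wheel
- tub: white putty tub 95 diameter, 60 high; bystander. Origin at centre of underside
- glue: small glue bottle 34 diameter, 95 high; bystander. Origin at centre of underside
- bolt_bin: yellow open bin of bolts 110 x 80 x 45; bystander. Origin at centre of underside
- screwdriver: screwdriver lying on the bench; bystander
- resin_jar: jar 64 diameter, 75 high; bystander. Origin at centre of underside
Mind the look-alikes: they are no part of the job. Leave any green or red look-alike of the part that bears start alone.

How it is judged:
On the way, in this order (a step that is already met when the one before it is completed fails the run):
1. the wheel has been turned so that the cylinder rests under the lamp (horizontal distance between cylinder and lamp_spot below 0.015 m and angle between cylinder's own z axis and vertical below 0.15 rad and height (world z) of cylinder between 0.063 and 0.075 m and angular speed of wheel below 0.08 rad/s), for 0.3 s.
2. the start button is pressed while the cylinder stands under the lamp (horizontal distance between cylinder and lamp_spot below 0.015 m and value of joint start above 0.004 m), for 0.05 s.
At the end, for the whole second after the job is handed in: the cylinder stands upright in its nest within 15 mm (seen from above) of the point centred under the ring lamp, the wheel at rest, and the start button, having been pressed, is up again (horizontal distance between cylinder and lamp_spot below 0.015 m and angle between cylinder's own z axis and vertical below 0.15 rad and height (world z) of cylinder between 0.063 and 0.075 m and angular speed of wheel below 0.05 rad/s and value of joint start below 0.002 m); the robot touches nothing.
It fails at once if the start button is pressed before the cylinder is under the lamp (value of joint start above 0.004 m and horizontal distance between cylinder and lamp_spot above 0.015 m).
It fails at once if a part on the wheel is touched by the robot (contact force between any of the fingers, the arm and cylinder above 0.5 N or contact force between any of the fingers, the arm and block above 0.5 N or contact force between any of the fingers, the arm and disc above 0.5 N).
It fails at once if a part is lifted, tipped or knocked out of its nest (height (world z) of any of cylinder, block, disc above 0.079 m or height (world z) of any of cylinder, block, disc below 0.06 m or angle between any of cylinder, block, disc's own z axis and vertical above 0.3 rad).
It fails at once if the wheel is pinched or shoved hard (over 15 N) (contact force between the fingers and wheel above 15 N).
It fails at once if a bystander on the bench is moved by more than 20 mm (distance of any of tub, glue, bolt_bin, screwdriver, resin_jar from where it was at the start of the episode above 0.02 m).
It also fails if it takes over 64 s, if anything falls off the work surface, if the arm or the gripper's body presses on something with over 40 N, if the wrist force passes 120 N, or if a joint passes its speed limit or range.

## Robot

A 7-joint arm with a two-finger parallel gripper is mounted at the origin on the work surface. World frame = base frame: x ahead of the robot, y to its left, z up, the work surface at z = 0. Lengths are in m, angles in rad, forces in N, time in s.
With the tool pointing down it reaches from about 0.425 to 0.875 m from the base axis. Payload 4.7 kg.
Tool frame: the origin (TCP) lies between the finger pads; the fingertips stand 14 mm ahead of it and the grasp point (between the pads) lies 5 mm behind it; z points along the fingers, y is the line along which they close (so a half turn about z gives the same grasp; the last joint's range is limited). The gripper opens to 87 mm and grips with 3 to 60 N. Pads are 19 mm wide; open, the fingers measure 117 mm over their backs; the gripper's body (75 mm by 190 mm) begins 51 mm behind the grasp point.
Start: joints at [-1.139, 0.321, -0.07, 1.45, 0.023, 1.371, -0.057], TCP at [0.264, 0.594, 0.237] pointing down, gripper open.
Joint ranges: [-2.86, 2.86], [-0.3, 2.09], [-1.38, 1.24], [0.06, 2.45], [-1.56, 4.7], [0.09, 2.05], [-2.69, 2.69]. Speed limits (rad/s): [2.57, 2.57, 3.14, 3.14, 3.14, 3.14, 3.14].

## Interface

Orientations are given as a rotation vector (axis times angle).
In Python, from bench import ctrl gives the robot as it stands.
- The arm moves only by the tool step_arm, never from a script. Its argument "commands" is a list of rows, each an object with "travel": the shift along the tool's x, y, z in m, a list of three; "turn": the turn, a rotation vector about the tool's x, y, z in degrees, a list of three. A call has 1 to 5 rows; each row is the pose to reach, as a shift and turn from the pose commanded when the call began, along the tool's axes at that moment; what a row does not reach only later rows make up. A row lasts 1/10 s, in which the tool goes at most 50 mm and 8.59 degrees, less where a joint would pass 70% of its speed; a pose out of reach is approached as far as the arm can. A call with a gripper value outside its range is refused whole. "gripper" is the opening, from 0 (shut) to 1 (fully open), set as the call begins (left out, the last holds). The fingers move at their own pace and stop on an object; "force" is the grip in N (left out, the last holds). Time passes only in rows, so rows that repeat a pose let the fingers close. It gives the time, the measured TCP pose, the force, the opening and the grip force at its end, in the units of the state.
- ctrl.get_state(): the state, without advancing time (a new reading comes with each control period).
- ctrl.get_image(name): name is "scene" or "top" or "wrist"; returns the picture (480x640x3 uint8, red, green, blue); there is no depth.
- ctrl.camera_model(name): a dict with "fx", "fy", "cx", "cy" (pixels), "R" (3x3) and "t" (3): a world point X has camera coordinates R X + t; the wrist camera has in their place "T_tool_cam" (4x4, takes a point from camera to tool coordinates, whose origin is the TCP and whose axes are the flange's). Camera axes: x right, y down, z forward; pixel columns grow to the right and rows downward; lengths in m; the calibration is good to about 2 mm. A picture is of the moment at which its call begins: read the wrist's pose just before it. camera_model takes no time and is no camera call.
- ctrl.close_job(): hands the job in; it is judged then, once.
The state is a dict: "time": time; "joint_positions": joint angles; "qd": joint speeds; "joint_torque": joint torques, N m; "position": TCP position; "tool_rot": TCP orientation; "ft_force": force on the tool from outside, world axes, zero at the start; "torque": the same for the moment, N m; "grip_width": opening from 0.0 (shut) to 1.0 (fully open); "grip_force": force on a finger pad.
Only numpy, scipy, OpenCV 4.12 (cv2) and the standard library are available. Lean on these libraries where they do the work, as an engineer would, in place of code of your own. Each camera call takes 0.05 s, during which the arm holds its last target. There are 200 camera calls.

## Working session

There is one attempt and no reset: what is moved stays moved. The work goes in short steps, Python scripts to look and compute and a tool call to move; the robot and the scene stay as the last step left them, time stands still between calls to the robot, and variables do not carry over. Pictures are saved under pics/ and viewed, at most 10 in all, crops included, and the job is handed in when it is done.

Besides the shell and the picture viewer there is one more tool, called after ">>>" as name(argument=value, ...), one argument or row to a line, values as JSON. step_arm: Moves the arm, as the interface text tells. Its arguments: {"type":"object","properties":{"commands":{"type":"array"},"gripper":{"type":"number"},"force":{"type":"number"}},"required":["commands"]}

```bash
mkdir -p pics; python3 - <<'E'
from bench import ctrl
import cv2
for n in("top","scene"):
    cv2.imwrite(f"pics/{n}0.png",cv2.cvtColor(ctrl.get_image(n),cv2.COLOR_RGB2BGR)); print(n,ctrl.camera_model(n))
s=ctrl.get_state();print(s["time"],s["position"],s["tool_rot"],s["ft_force"])
E
```

```text
top {'fx': 457.53241610818276, 'fy': 457.53241610818276, 'cx': 315.77752268322075, 'cy': 235.17595130673453, 'R': array([[-0.00254444, -0.9999836 , -0.00513022],
       [-0.99379067,  0.00309929, -0.11122276],
       [ 0.11123684,  0.00481536, -0.99378226]]), 't': array([-0.07804495,  0.52700804,  0.96117491])}
scene {'fx': 444.01296397667335, 'fy': 444.01296397667335, 'cx': 322.68628643729886, 'cy': 240.29743957810362, 'R': array([[-0.35404674,  0.93505995,  0.01771462],
       [ 0.59284214,  0.23904007, -0.76902408],
       [-0.72331812, -0.26176849, -0.6389743 ]]), 't': array([ 0.26003861, -0.24634335,  1.63826854])}
0.1 [0.26362194 0.5936075  0.23555793] [-6.51476642e-01 -3.07304646e+00  2.73059952e-03] [ 0.19606554  0.07446476 -0.00952508]
```

View pics/top0.png

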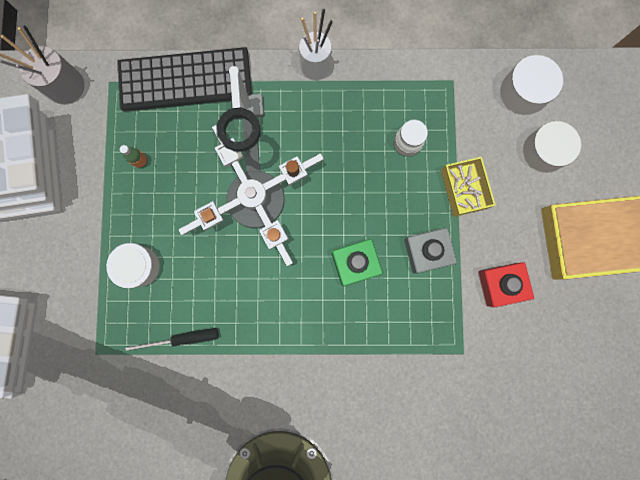

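View pics/scene0.png

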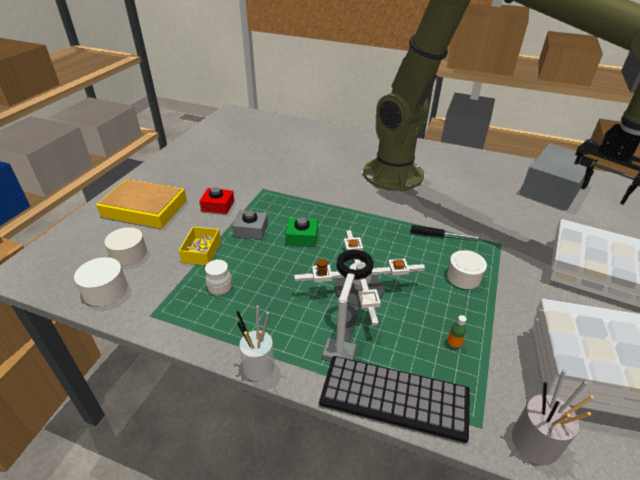

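The top view shows the hub near (250,192), the ring lamp at (238,130), the cylinder on the right-hand arm at (292,168), and the grey switch box with its button at (432,250). The scene view confirms that the tall part is at (322,267). I'll enlarge a crop to get exact pixels.

```bash
python3 - <<'E'
import cv2
i=cv2.imread("pics/top0.png")
cv2.imwrite("pics/crop0.png",cv2.resize(i[60:275,170:335],None,fx=3.6,fy=2.79*1.0,interpolation=cv2.INTER_CUBIC) if 0 else cv2.resize(i[60:270,170:335],None,fx=2.8,fy=2.8,interpolation=cv2.INTER_CUBIC))
E
```

```text
(no output)
```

View pics/crop0.png

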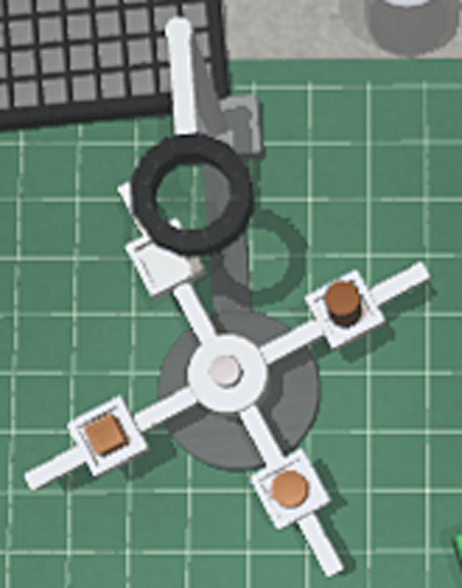

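The crop shows the arm ends at (425,272), (334,570), (32,481) and (124,188), the hub at (227,372), the ring at (192,193), the column top at (179,27) and the cylinder top at (342,298).

```bash
cat > h.py <<'E'
import numpy as np
from bench import ctrl
def back(u,v,z,n="top"):
    m=ctrl.camera_model(n);R=m["R"];t=m["t"]
    d=R.T@np.array([(u-m["cx"])/m["fx"],(v-m["cy"])/m["fy"],1]);c=-R.T@t
    return (c+d*(z-c[2])/d[2])[:2]
def proj(X,n="top"):
    m=ctrl.camera_model(n);p=m["R"]@np.array(X)+m["t"]
    return m["fx"]*p[0]/p[2]+m["cx"],m["fy"]*p[1]/p[2]+m["cy"]
def cr(u,v,z): return back(u/2.8+170,v/2.8+60,z)
E
python3 - <<'E'
from h import *
np.set_printoptions(precision=4,suppress=True)
E=[cr(*p,.068) for p in((425,272),(334,570),(32,481),(124,188))]
A=np.mean(E,0);print("ends",*E,"axis",A,cr(227,372,.085))
print([round(float(np.linalg.norm(e-A)),4) for e in E])
for n,p in dict(ring=(192,193,.187),col=(179,27,.19),cyl=(342,298,.109)).items():
    q=cr(*p);d=q-A;print(n,q,np.linalg.norm(d),np.degrees(np.arctan2(d[1],d[0])))
for e in E: d=e-A;print(np.degrees(np.arctan2(d[1],d[0])))
print("start",back(432.5,249,.055)); print("green",back(358,262,.055))
print("jar",back(413,130,.075),"glue",back(124,149,.095),"bin",back(470,186,.045))
from scipy.spatial.transform import Rotation as Ro
print(Ro.from_rotvec(ctrl.get_state()["tool_rot"]).as_matrix())
E
```

```text
ends [ 0.6888 -0.0929] [ 0.4636 -0.0249] [0.5304 0.2003] [0.7556 0.1367] axis [0.6096 0.0548] [0.6089 0.0536]
[0.1676, 0.1663, 0.1656, 0.1674]
ring [0.7092 0.0634] 0.1000159832688642 4.924060488693226
col [0.8239 0.0735] 0.21515482692613053 4.987992583697158
cyl [ 0.658  -0.0325] 0.0997753450446605 -60.9889286047744
-61.788232080589104
-151.38364033656916
118.56096089776375
29.2954763734549
start [ 0.4939 -0.3245]
green [ 0.4671 -0.1679]
jar [ 0.745  -0.2861] glue [0.7    0.3163] bin [ 0.6305 -0.4118]
[[-0.914   0.4058 -0.0006]
 [ 0.4058  0.914  -0.0016]
 [-0.0001 -0.0018 -1.    ]]
```

>>> step_arm(
  commands=[
    {"travel": [-0.03,-0.02,0],"turn": [0,0,0]},
    {"travel": [-0.07,-0.046,0],"turn": [0,0,0]},
    {"travel": [-0.11,-0.072,0],"turn": [0,0,0]},
    {"travel": [-0.15,-0.098,0],"turn": [0,0,0]},
    {"travel": [-0.19,-0.125,0],"turn": [0,0,0]},
  ],
  gripper=0,
)

```text
time: 0.6
position: [0.3873, 0.4009, 0.2362]
tool_rot: [-0.651, -3.073, 0.001]
ft_force: [-0.1, -0.0, 0.2]
grip_width: 0.633
grip_force: 0.0
```

>>> step_arm(
  commands=[
    {"travel": [-0.025,-0.035,0],"turn": [0,0,0]},
    {"travel": [-0.05,-0.07,0],"turn": [0,0,0]},
    {"travel": [-0.075,-0.105,0],"turn": [0,0,0]},
    {"travel": [-0.1,-0.14,0],"turn": [0,0,0]},
    {"travel": [-0.125,-0.175,0],"turn": [0,0,0]},
  ],
)

```text
time: 1.1
position: [0.4298, 0.1902, 0.2363]
tool_rot: [-0.651, -3.073, 0.0]
ft_force: [0.8, -0.7, -1.0]
grip_width: 0.172
grip_force: 0.0
```

```bash
cat >> h.py <<'E'
from scipy.spatial.transform import Rotation as Ro
np.set_printoptions(precision=4,suppress=True)
A=np.array([.6096,.0548])
def st(): s=ctrl.get_state();return s["time"],np.array(s["position"]),Ro.from_rotvec(s["tool_rot"]).as_matrix(),s["ft_force"],s["grip_width"]
def to(*X): 
    t,p,R,f,g=st(); return R.T@(np.array(X)-p)
def centre(deg,gap=0,rc=.147,phi=-114):
    a=np.radians(deg);d=abs(np.radians(deg-phi));u=np.array([np.cos(a),np.sin(a)]);n=np.array([-u[1],u[0]])
    return A+rc*u-(.007+gap+.0095*np.cos(d)+.015*np.sin(d))*n
E
python3 - <<'E'
from h import *
print(st()); c=centre(-151.3,.03);print(c,to(*c,.067))
E
```

```text
(1.1, array([0.4298, 0.1902, 0.2363]), array([[-0.914 ,  0.4057, -0.0003],
       [ 0.4057,  0.914 , -0.0001],
       [ 0.0002, -0.0002, -1.    ]]), array([ 0.7933, -0.7235, -0.9827]), 0.1724680051370043)
[0.4549 0.0313] [-0.0874 -0.135   0.1693]
```

>>> step_arm(
  commands=[
    {"travel": [-0.022,-0.034,0],"turn": [0,0,0]},
    {"travel": [-0.044,-0.068,0],"turn": [0,0,0]},
    {"travel": [-0.066,-0.102,0],"turn": [0,0,0]},
    {"travel": [-0.087,-0.135,0],"turn": [0,0,0]},
    {"travel": [-0.087,-0.135,0],"turn": [0,0,0]},
  ],
)

```text
time: 1.6
position: [0.455, 0.0273, 0.2366]
tool_rot: [0.666, 3.07, -0.002]
ft_force: [0.4, 0.2, -0.6]
grip_width: 0.004
grip_force: 0.0
```

>>> step_arm(
  commands=[
    {"travel": [0,0,0.045],"turn": [0,0,0]},
    {"travel": [0,0,0.09],"turn": [0,0,0]},
    {"travel": [0,0,0.13],"turn": [0,0,0]},
    {"travel": [0,0,0.155],"turn": [0,0,0]},
    {"travel": [0,0,0.168],"turn": [0,0,0]},
  ],
)

```text
time: 2.1
position: [0.4526, 0.0336, 0.066]
tool_rot: [-0.65, -3.07, 0.003]
ft_force: [-1.2, -0.4, -0.5]
grip_width: 0.008
grip_force: 0.0
```

```bash
python3 - <<'E'
from h import *
import cv2
print(st())
cv2.imwrite("pics/scene1.png",cv2.cvtColor(cv2.resize(ctrl.get_image("scene")[170:400,250:520],None,fx=2.5,fy=2.5),cv2.COLOR_RGB2BGR))
for a in (-151.3,-145,-139,-133,-127,-121,-115,-109,-103,-97,-93,-90,-85): print(a,centre(a),to(*centre(a),.067))
E
```

```text
(2.1, array([0.4526, 0.0336, 0.066 ]), array([[-0.9142,  0.4053, -0.0043],
       [ 0.4053,  0.9142, -0.001 ],
       [ 0.0035, -0.0027, -1.    ]]), array([-1.2486, -0.3719, -0.5364]), 0.008381013947072519)
-151.3 [0.4693 0.0049] [-0.0271 -0.0192 -0.0017]
-145 [ 0.4761 -0.0108] [-0.0396 -0.0308 -0.0017]
-139 [ 0.4843 -0.0251] [-0.0529 -0.0406 -0.0018]
-133 [ 0.4941 -0.0385] [-0.0673 -0.0489 -0.0018]
-127 [ 0.5055 -0.0508] [-0.0827 -0.0555 -0.0018]
-121 [ 0.5182 -0.0618] [-0.0989 -0.0604 -0.0019]
-115 [ 0.5323 -0.0713] [-0.1156 -0.0634 -0.002 ]
-109 [ 0.5449 -0.0784] [-0.13   -0.0648 -0.002 ]
-103 [ 0.5578 -0.0841] [-0.1441 -0.0647 -0.0021]
-97 [ 0.5714 -0.0886] [-0.1583 -0.0634 -0.0021]
-93 [ 0.5807 -0.0909] [-0.1677 -0.0617 -0.0022]
-90 [ 0.5878 -0.0922] [-0.1748 -0.06   -0.0022]
-85 [ 0.5999 -0.0936] [-0.1864 -0.0564 -0.0023]
```

View pics/scene1.png

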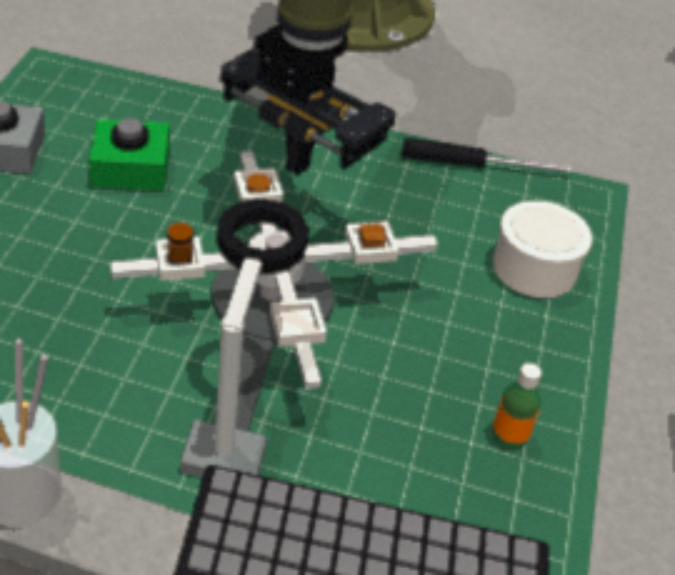

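The closed finger stands just behind the disc's arm at about (300,165), clear of everything. I'll start pushing slowly.

>>> step_arm(
  commands=[
    {"travel": [-0.01,-0.007,0],"turn": [0,0,0]},
    {"travel": [-0.018,-0.013,0],"turn": [0,0,0]},
    {"travel": [-0.024,-0.017,0],"turn": [0,0,0]},
    {"travel": [-0.028,-0.02,0],"turn": [0,0,0]},
    {"travel": [-0.031,-0.023,0],"turn": [0,0,0]},
  ],
)

```text
time: 2.65
position: [0.4743, -0.0001, 0.0691]
tool_rot: [0.652, 3.072, 0.002]
ft_force: [0.2, 1.0, -0.1]
grip_width: 0.01
grip_force: 0.4
```

>>> step_arm(
  commands=[
    {"travel": [-0.004,-0.004,0],"turn": [0,0,0]},
    {"travel": [-0.009,-0.008,0],"turn": [0,0,0]},
    {"travel": [-0.014,-0.011,0],"turn": [0,0,0]},
    {"travel": [-0.018,-0.015,0],"turn": [0,0,0]},
    {"travel": [-0.022,-0.018,0],"turn": [0,0,0]},
  ],
)

```text
time: 3.15
position: [0.4866, -0.0261, 0.0685]
tool_rot: [-0.652, -3.073, 0.0]
ft_force: [-0.4, 1.2, 0.0]
grip_width: 0.005
grip_force: 0.4
```

```bash
cat >> h.py <<'E'
def wheel(name,crop=True):
    import cv2
    i=ctrl.get_image("top")[60:270,170:335]
    cv2.imwrite(name,cv2.cvtColor(cv2.resize(i,None,fx=2.8,fy=2.8,interpolation=cv2.INTER_CUBIC),cv2.COLOR_RGB2BGR))
E
python3 - <<'E'
from h import *
wheel("pics/w1.png");print(st())
for a in (-139,-133,-127,-121,-115,-109,-103,-97,-93,-90,-85): print(a,to(*centre(a),.067))
E
```

```text
(3.2, array([ 0.487 , -0.0269,  0.0686]), array([[-0.9136,  0.4066,  0.0005],
       [ 0.4066,  0.9136, -0.0007],
       [-0.0007, -0.0005, -1.    ]]), array([ 0.2932, -0.3362,  0.9932]), 0.003341984609820862)
-139 [0.0033 0.0006 0.0016]
-133 [-0.0111 -0.0077  0.0016]
-127 [-0.0265 -0.0143  0.0016]
-121 [-0.0427 -0.0192  0.0016]
-115 [-0.0594 -0.0222  0.0016]
-109 [-0.0738 -0.0235  0.0017]
-103 [-0.0879 -0.0234  0.0017]
-97 [-0.1021 -0.022   0.0017]
-93 [-0.1116 -0.0203  0.0017]
-90 [-0.1186 -0.0186  0.0017]
-85 [-0.1302 -0.015   0.0017]
```

View pics/w1.png

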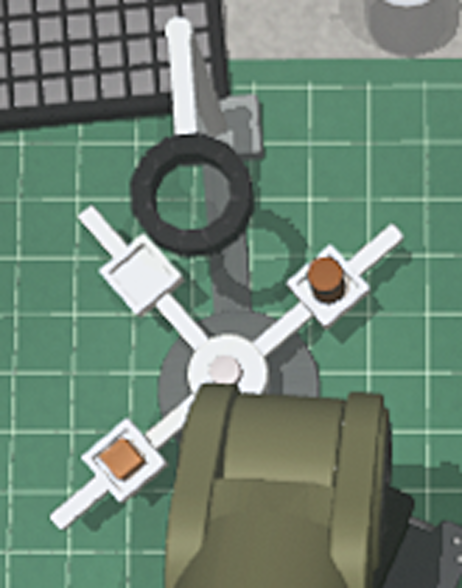

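The wheel has turned about 13°: the cylinder arm's end is now at (396,232). That agrees with my model, so I'll carry on.

>>> step_arm(
  commands=[
    {"travel": [-0.0055,-0.004,0],"turn": [0,0,0]},
    {"travel": [-0.011,-0.008,0],"turn": [0,0,0]},
    {"travel": [-0.0185,-0.011,0],"turn": [0,0,0]},
    {"travel": [-0.0265,-0.0145,0],"turn": [0,0,0]},
    {"travel": [-0.034,-0.017,0],"turn": [0,0,0]},
  ],
)

```text
time: 3.7
position: [0.5112, -0.0556, 0.0685]
tool_rot: [0.652, 3.073, -0.0]
ft_force: [-0.1, 1.2, -0.1]
grip_width: 0.003
grip_force: 0.4
```

>>> step_arm(
  commands=[
    {"travel": [-0.008,-0.0025,0],"turn": [0,0,0]},
    {"travel": [-0.016,-0.004,0],"turn": [0,0,0]},
    {"travel": [-0.024,-0.005,0],"turn": [0,0,0]},
    {"travel": [-0.032,-0.006,0],"turn": [0,0,0]},
    {"travel": [-0.04,-0.0065,0],"turn": [0,0,0]},
  ],
)

```text
time: 4.2
position: [0.5451, -0.0773, 0.0685]
tool_rot: [-0.651, -3.073, -0.0]
ft_force: [0.8, 1.0, 0.4]
grip_width: 0.002
grip_force: 0.5
```

```bash
python3 - <<'E'
from h import *
wheel("pics/w2.png");print(st())
for a in (-109,-103,-97,-93,-90,-87,-85): print(a,to(*centre(a),.067))
E
```

```text
(4.25, array([ 0.5464, -0.0782,  0.0687]), array([[-0.9139,  0.4059,  0.0016],
       [ 0.4059,  0.9139, -0.0011],
       [-0.002 , -0.0004, -1.    ]]), array([ 2.0506, -1.3846, -0.0404]), 0.006037018755924485)
-109 [ 0.0013 -0.0008  0.0017]
-103 [-0.0128 -0.0008  0.0018]
-97 [-0.027   0.0006  0.0018]
-93 [-0.0365  0.0023  0.0018]
-90 [-0.0435  0.004   0.0018]
-87 [-0.0505  0.006   0.0018]
-85 [-0.0552  0.0076  0.0018]
```

View pics/w2.png

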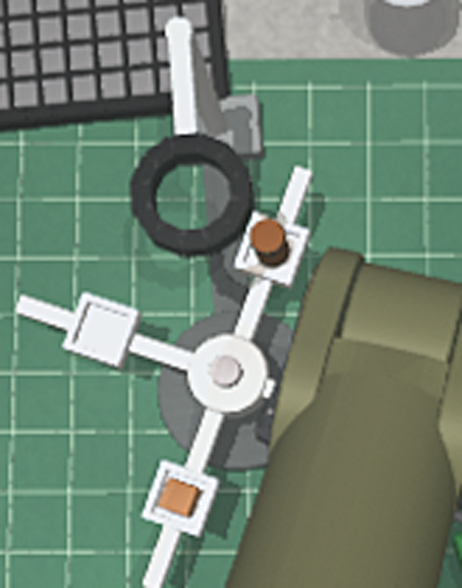

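The cylinder arm's end is at (303,172), about -19°, again matching the model, with roughly 24° left. I'll slow down for the last stretch.

>>> step_arm(
  commands=[
    {"travel": [-0.0065,-0.0005,0],"turn": [0,0,0]},
    {"travel": [-0.013,-0.0005,0],"turn": [0,0,0]},
    {"travel": [-0.02,0,0],"turn": [0,0,0]},
    {"travel": [-0.027,0.001,0],"turn": [0,0,0]},
    {"travel": [-0.033,0.002,0],"turn": [0,0,0]},
  ],
)

```text
time: 4.75
position: [0.5762, -0.0888, 0.0685]
tool_rot: [0.651, 3.073, -0.0]
ft_force: [-0.4, -0.1, 0.1]
grip_width: 0.003
grip_force: 0.5
```

>>> step_arm(
  commands=[
    {"travel": [-0.005,0.001,0],"turn": [0,0,0]},
    {"travel": [-0.009,0.002,0],"turn": [0,0,0]},
    {"travel": [-0.012,0.003,0],"turn": [0,0,0]},
    {"travel": [-0.014,0.0035,0],"turn": [0,0,0]},
    {"travel": [-0.015,0.004,0],"turn": [0,0,0]},
  ],
)

```text
time: 5.25
position: [0.591, -0.0912, 0.0685]
tool_rot: [-0.652, -3.073, 0.0]
ft_force: [-0.5, 0.1, 0.1]
grip_width: 0.002
grip_force: 0.4
```

```bash
python3 - <<'E'
from h import *
wheel("pics/w3.png");print(st())
for a in (-90,-87,-85): print(a,to(*centre(a),.067))
E
```

```text
(5.3, array([ 0.5911, -0.0911,  0.0686]), array([[-0.914 ,  0.4057,  0.0002],
       [ 0.4057,  0.914 , -0.0001],
       [-0.0002, -0.    , -1.    ]]), array([-0.0848,  0.3117, -0.6783]), 0.0018028574461480965)
-90 [ 0.0026 -0.0023  0.0016]
-87 [-0.0044 -0.0002  0.0016]
-85 [-0.0091  0.0013  0.0016]
```

View pics/w3.png

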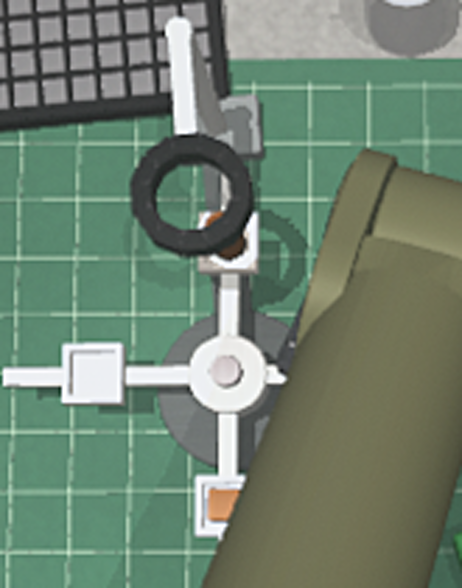

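The wheel is nearly there: the left arm's end is at (4,376), and its nest is centred at (93,373).

```bash
python3 - <<'E'
from h import *
for p in ((4,377,.068),(93,373,.078),(228,241,.078),(229,300,.068)):
    d=cr(*p)-A;print(np.linalg.norm(d),np.degrees(np.arctan2(d[1],d[0])))
E
```

```text
0.168904414434676 90.14114738380144
0.09948082228481804 89.80892261384848
0.10085128179064466 0.21661498404111992
0.05812282830910805 0.5075566438153845
```

>>> step_arm(
  commands=[
    {"travel": [-0.003,0.001,0],"turn": [0,0,0]},
    {"travel": [-0.006,0.002,0],"turn": [0,0,0]},
    {"travel": [-0.0085,0.0025,0],"turn": [0,0,0]},
    {"travel": [-0.0105,0.003,0],"turn": [0,0,0]},
    {"travel": [-0.0115,0.0035,0],"turn": [0,0,0]},
  ],
)

```text
time: 5.8
position: [0.6031, -0.0927, 0.0686]
tool_rot: [0.652, 3.073, -0.0]
ft_force: [-0.6, 0.3, -0.9]
grip_width: 0.007
grip_force: 0.4
```

```bash
python3 - <<'E'
from h import *
wheel("pics/w4.png");print(st())
E
```

```text
(5.85, array([ 0.6032, -0.0927,  0.0686]), array([[-0.914 ,  0.4058,  0.0004],
       [ 0.4058,  0.914 , -0.0002],
       [-0.0004, -0.    , -1.    ]]), array([0.5514, 0.0468, 0.3806]), 0.008065019807073439)
```

View pics/w4.png

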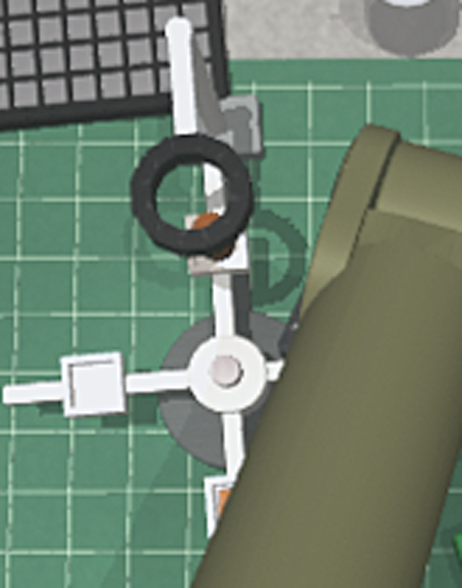

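The left arm's end is now at (6,395), which puts it at about 94.8° against a target of 94.95°. I'll back the finger off and lift it.

>>> step_arm(
  commands=[
    {"travel": [0.004,-0.002,0],"turn": [0,0,0]},
    {"travel": [0.014,-0.006,0],"turn": [0,0,0]},
    {"travel": [0.03,-0.013,0],"turn": [0,0,0]},
    {"travel": [0.03,-0.013,-0.03],"turn": [0,0,0]},
    {"travel": [0.03,-0.013,-0.075],"turn": [0,0,0]},
  ],
)

```text
time: 6.35
position: [0.5665, -0.092, 0.1416]
tool_rot: [-0.651, -3.067, 0.002]
ft_force: [1.6, 0.6, 0.1]
grip_width: 0.003
grip_force: 0.0
```

```bash
python3 - <<'E'
from h import *
print(st(),to(.494,-.3245,.144))
E
```

```text
(6.35, array([ 0.5665, -0.092 ,  0.1416]), array([[-0.9138,  0.4062, -0.0065],
       [ 0.4062,  0.9138,  0.0004],
       [ 0.0061, -0.0023, -1.    ]]), array([1.5726, 0.6442, 0.0886]), 0.003414316778169879) [-0.0281 -0.2419 -0.002 ]
```

>>> step_arm(
  commands=[
    {"travel": [-0.005,-0.045,0],"turn": [0,0,0]},
    {"travel": [-0.01,-0.09,0],"turn": [0,0,0]},
    {"travel": [-0.016,-0.135,0],"turn": [0,0,0]},
    {"travel": [-0.022,-0.18,0],"turn": [0,0,0]},
    {"travel": [-0.028,-0.22,0],"turn": [0,0,0]},
  ],
)

```text
time: 6.85
position: [0.5046, -0.3068, 0.1439]
tool_rot: [0.653, 3.072, 0.0]
ft_force: [0.3, 0.3, -0.0]
grip_width: 0.006
grip_force: 0.0
```

>>> step_arm(
  commands=[
    {"travel": [0,-0.022,0],"turn": [0,0,0]},
    {"travel": [0,-0.022,0],"turn": [0,0,0]},
    {"travel": [0,-0.022,0],"turn": [0,0,0]},
  ],
)

```text
time: 7.15
position: [0.4969, -0.3245, 0.1435]
tool_rot: [0.654, 3.073, 0.002]
ft_force: [0.1, 0.2, -0.2]
grip_width: 0.004
grip_force: 0.0
```

```bash
python3 - <<'E'
from h import *
import cv2
print(st(),to(.494,-.3245,.144))
t=ctrl.get_image("top")[70:280,180:480]; w=ctrl.get_image("wrist")
o=np.vstack([cv2.resize(t,(504,353)),cv2.resize(w,(504,378))[150:378]])
cv2.imwrite("pics/b.png",cv2.cvtColor(o,cv2.COLOR_RGB2BGR))
E
```

```text
(7.15, array([ 0.4969, -0.3245,  0.1435]), array([[-0.9134,  0.407 ,  0.0003],
       [ 0.407 ,  0.9134,  0.0011],
       [ 0.0002,  0.0011, -1.    ]]), array([ 0.0667,  0.2314, -0.2434]), 0.003606232210943556) [ 0.0027 -0.0012 -0.0005]
```

View pics/b.png

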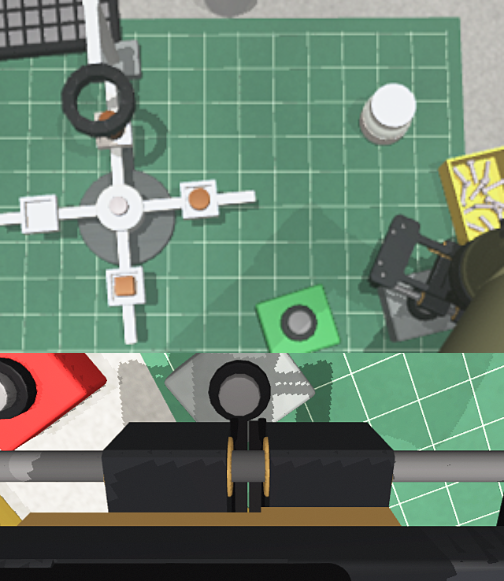

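The wheel is clear of the robot, with its right arm's end at (255,196) and its lower one at (130,342). In the wrist view the grey box's button is straight ahead of the finger, at (239,392). I'll check both numerically.

```bash
python3 - <<'E'
from h import *
for p in ((255,196),(130,342)):
    d=back(180+p[0]/1.68,70+p[1]/1.681,.068)-A;print(np.linalg.norm(d),np.degrees(np.arctan2(d[1],d[0])))
m=ctrl.camera_model("wrist");T=np.array(m["T_tool_cam"]);t,p,R,f,g=st()
c=R@T[:3,3]+p;d=R@T[:3,:3]@np.array([(239*640/504-m["cx"])/m["fx"],(189*640/504-m["cy"])/m["fy"],1])
for z in(.05,.055,.06,.065): print(z,(c+d*(z-c[2])/d[2])[:2],back(432.5,249,z))
E
```

```text
0.1691844515872604 -84.71679945826396
0.16675508838160627 -175.20214801588398
0.05 [ 0.492  -0.3285] [ 0.4944 -0.3257]
0.055 [ 0.4907 -0.3278] [ 0.4939 -0.3245]
0.06 [ 0.4895 -0.3271] [ 0.4935 -0.3232]
0.065 [ 0.4882 -0.3264] [ 0.4931 -0.322 ]
```

>>> step_arm(
  commands=[
    {"travel": [0.0035,-0.0025,0.015],"turn": [0,0,0]},
    {"travel": [0.0035,-0.0025,0.03],"turn": [0,0,0]},
    {"travel": [0.0035,-0.0025,0.045],"turn": [0,0,0]},
    {"travel": [0.0035,-0.0025,0.052],"turn": [0,0,0]},
    {"travel": [0.0035,-0.0025,0.055],"turn": [0,0,0]},
  ],
)

```text
time: 7.75
position: [0.4926, -0.3251, 0.0868]
tool_rot: [-0.651, -3.071, -0.001]
ft_force: [0.3, 0.6, -0.3]
grip_width: 0.005
grip_force: 0.0
```

>>> step_arm(
  commands=[
    {"travel": [0,0,0.002],"turn": [0,0,0]},
    {"travel": [0,0,0.004],"turn": [0,0,0]},
    {"travel": [0,0,0.006],"turn": [0,0,0]},
    {"travel": [0,0,0.006],"turn": [0,0,0]},
  ],
)

```text
time: 8.15
position: [0.4934, -0.3257, 0.0827]
tool_rot: [0.652, 3.073, 0.0]
ft_force: [-0.2, -0.4, -0.8]
grip_width: 0.002
grip_force: 0.0
```

Tip at about 0.069, no contact yet.

>>> step_arm(
  commands=[
    {"travel": [0,0,0.002],"turn": [0,0,0]},
    {"travel": [0,0,0.004],"turn": [0,0,0]},
    {"travel": [0,0,0.006],"turn": [0,0,0]},
    {"travel": [0,0,0.006],"turn": [0,0,0]},
  ],
)

```text
time: 8.55
position: [0.4937, -0.3259, 0.0768]
tool_rot: [0.651, 3.072, -0.0]
ft_force: [0.4, -0.5, 3.0]
grip_width: 0.008
grip_force: 1.6
```

>>> step_arm(
  commands=[
    {"travel": [0,0,0.001],"turn": [0,0,0]},
    {"travel": [0,0,0.002],"turn": [0,0,0]},
    {"travel": [0,0,0.003],"turn": [0,0,0]},
    {"travel": [0,0,0.003],"turn": [0,0,0]},
  ],
)

```text
time: 8.95
position: [0.4937, -0.3259, 0.0753]
tool_rot: [0.651, 3.072, 0.001]
ft_force: [-2.3, 2.3, 13.1]
grip_width: 0.007
grip_force: 6.5
```

The force is 13 N, well above the 4 N needed, so the button is fully down. Retreating.

>>> step_arm(
  commands=[
    {"travel": [0,0,-0.015],"turn": [0,0,0]},
    {"travel": [0,0,-0.045],"turn": [0,0,0]},
    {"travel": [0,0,-0.08],"turn": [0,0,0]},
    {"travel": [0,0,-0.08],"turn": [0,0,0]},
    {"travel": [0,0,-0.08],"turn": [0,0,0]},
  ],
)

```text
time: 9.45
position: [0.4936, -0.3257, 0.1542]
tool_rot: [0.651, 3.072, 0.0]
ft_force: [-0.1, 0.2, -1.0]
grip_width: 0.006
grip_force: 0.0
```

```bash
python3 - <<'E'
from h import *
print(st()); print(ctrl.close_job())
E
```

```text
(9.45, array([ 0.4936, -0.3257,  0.1542]), array([[-0.914 ,  0.4057,  0.0014],
       [ 0.4057,  0.914 , -0.0001],
       [-0.0013,  0.0005, -1.    ]]), array([-0.0631,  0.1686, -0.9766]), 0.006301609760554246)
the job is handed in; nothing more can be done
None
```

I turned the wheel until the cylinder's arm was within about 0.3° of the lamp's column, pressed the grey box's start button fully and released it, and handed the job in at 9.45 s with the robot clear; the hand-in gave no verdict.

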